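Bed down the stick-on edging of a painted sign panel

ROBOT

A 6-joint arm with a two-finger parallel gripper is mounted at the origin on the work surface. World frame = base frame: x ahead of the robot, y to its left, z up, the work surface at z = 0. Lengths are in m, angles in degrees, forces in N, time in s.
With the tool pointing down it reaches from about 0.325 to 0.85 m from the base axis. Payload 15.5 kg.
Tool frame: the origin (TCP) lies at the very end of the fingers, on their centre line; the grasp point (between the pads) lies arm.grip_depth behind it (arm.grip_depth is the distance from the TCP to the grasp point, in m); z points along the fingers, y is the direction in which the jaws open and shut (so a half turn about z gives the same grasp; the last joint's range is limited). The gripper opens to 91 mm and grips with 3 to 60 N. Pads are 32 mm wide; open, the fingers measure 118 mm over their backs; the gripper's body (76 mm by 178 mm) begins 60 mm behind the grasp point.
Start: joints at [58.7, 28.281, 77.091, -0, 74.628, -5.472], TCP at [0.272, 0.563, 0.214] pointing down, gripper open.
Joint ranges: [-166.48, 166.48], [-47.26, 123.95], [12.59, 153.08], [-70.14, 250.14], [6.76, 159.57], [-176.63, 176.63]. Speed limits (degrees/s): [108.29, 108.29, 147.25, 172.46, 172.46, 172.46].

INTERFACE

Orientations are given as a 3x3 rotation matrix whose columns are the frame's x, y, z axes.
In Python, from rig import arm gives the robot as it stands. Calls block until the motion is done:
- arm.move_to(position, orientation): joint-space move of the TCP to a pose.
- arm.move_l(position, orientation=None, feed=0.15): straight line of the TCP; orientation=None keeps the orientation; feed is the mean speed in m/s.
- arm.move_joints(angles): joint-space move.
- arm.grip(opening): finger opening in m; the grip force is fixed at half the most; returns when the fingers have stopped.
- arm.sleep(seconds).
- arm.solve_ik(position, orientation): joint angles nearest the present ones, or None.
- arm.snapshot(name): name is "scene" or "top" or "wrist"; returns the picture (480x640x3 uint8, red, green, blue); there is no depth.
- arm.get_calibration(name): a dict with "intrinsics" (3x3 intrinsics, pixels), "k1" (the pictures are not rectified: a ray, as slopes to the right and down, at radius r is drawn at 1 + k1 r^2 times it, then the intrinsics apply), "cam_to_world" (4x4, takes a point from camera to world coordinates). Camera axes: x right, y down, z forward; pixel columns grow to the right and rows downward; lengths in m; the calibration is good to about 2 mm. A picture is of the moment at which its call begins: read the wrist's pose just before it. get_calibration takes no time and is no camera call; for the wrist camera it gives the pose at the moment of the call.
A pose or a line that the arm cannot do raises arm.Unreachable and nothing moves.
- arm.sign_off(): hands the job in, once; it reports no verdict.
Readings, each from a call of its own:
- arm.current_t(): time.
- arm.current_joint_positions(): joint angles.
- arm.current_dq(): joint speeds.
- arm.current_tau(): joint torques, N m.
- arm.current_ee_pos(): TCP position.
- arm.current_tool_rot(): TCP orientation.
- arm.current_force(): force on the tool from outside, world axes, zero at the start.
- arm.current_torque(): the same for the moment, N m.
- arm.current_width(): finger opening in m.
Only numpy, scipy, OpenCV 4.12 (cv2) and the standard library are available. Lean on these libraries where they do the work, as an engineer would, in place of code of your own. Each camera call takes 0.05 s, during which the arm holds its last target.

TASK

Two stick-on aluminium edging strips on the painted panel are each stuck down at one end only and stand a little high at the other. With your fingers closed, run your fingertips gently along the long strip from its stuck end to the corner, then along the short strip from the corner to its far end, pressing lightly all the way so that both strips finish flush with the panel. Do not prise the strips up, touch the painted picture, or disturb the things standing around.

Things in the scene. Friction and masses are not known exactly. Their poses are not given: they have to be found in the camera images.
- panel: plywood sign panel held still on a thin black non-slip mat, 180 mm (x) by 280 mm (y), 30 tall; origin under its centre. The long strip lies along its -x edge (robot's side) and runs towards -y; the short strip lies along its -y edge, runs towards +x and begins 3 mm from the long strip's inner side, at the corner where the long strip's raised end is
- picture: freshly painted picture covering the panel inside the strips, 150 by 250 mm, mainly blue with red, yellow, green and orange areas; origin at its centre on the panel's top. Flush strips stand 4 mm above it; its edge is 1 to 4 mm from the strips
- long_strip (a joint): angle (rad) of the long strip about its stuck end, 0 = flush, 0.018 to 0.032 at the start (raised end 5 to 9 mm high). Rigid brushed aluminium, 280 mm long, 25 wide, 3 thick, on 1.5 mm white foam; top 4.5 mm above the plywood, 34.5 mm above the bench when flush. A stiff hinge: stays where left, yields to about 1 to 2 N at the raised end, to some 10 N near the stuck end
- long_start (a point): top of the long strip at its stuck end, on the centre line; x runs along the strip to the raised end, y across, z up
- long_end (a point): top of the long strip at its raised end, on the centre line; same axes
- short_strip (a joint): angle (rad) of the short strip about its stuck end, 0 = flush, 0.034 to 0.055 at the start (raised end 5 to 8 mm high). Rigid brushed aluminium, 152 mm long, 25 wide, 3 thick, on 1.5 mm white foam; top 4.5 mm above the plywood, 34.5 mm above the bench when flush. A stiff hinge: stays where left, yields to about 1 to 2 N at the raised end, to some 10 N near the stuck end
- short_start (a point): top of the short strip at its stuck end, on the centre line; x runs along the strip to the raised end, y across, z up
- short_end (a point): top of the short strip at its raised end, on the centre line; same axes
- blue_can: gold spray can standing with a blue collar and white nozzle, 65 mm across, 198 tall; origin under its centre
- orange_can: gold spray can standing with an orange collar and white nozzle, 65 mm across, 198 tall; origin under its centre
- tape_roll: cream roll of masking tape lying flat behind the panel, 100 mm across, 48 tall; origin under its centre
- marker: white paint marker with a red cap lying to the left of the panel, 140 mm long, 18 thick; origin under its middle
- spray_cap: small green plastic spray-can cap standing close in front of the long strip, 30 mm across, 26 tall; origin under its centre
- brush: paint brush lying to the right of the short strip, about 170 mm long; origin under its middle
- cap_tub: clear tub full of spray nozzles, 104 mm across, 55 tall; origin under its centre
- lid_palette: white plastic lid used as a palette, 90 mm across, 12 tall; origin under its centre

How it is judged (in metres and radians):
On the way, in this order (a step that is already met when the one before it is completed fails the run):
1. the fingertips press on the long strip at its stuck end (x of the grasp point in the frame of long_start between 0.005 and 0.045 m and y of the grasp point in the frame of long_start between -0.03 and 0.03 m and contact force between the fingers and long_strip above 0.3 N), for 0.05 s.
2. the fingertips press on the long strip at a quarter of the way (x of the grasp point in the frame of long_start between 0.057 and 0.097 m and y of the grasp point in the frame of long_start between -0.03 and 0.03 m and contact force between the fingers and long_strip above 0.3 N), for 0.05 s.
3. the fingertips press on the long strip at the middle (x of the grasp point in the frame of long_start between 0.109 and 0.149 m and y of the grasp point in the frame of long_start between -0.03 and 0.03 m and contact force between the fingers and long_strip above 0.3 N), for 0.05 s.
4. the fingertips press on the long strip at three quarters of the way (x of the grasp point in the frame of long_start between 0.161 and 0.201 m and y of the grasp point in the frame of long_start between -0.03 and 0.03 m and contact force between the fingers and long_strip above 0.3 N), for 0.05 s.
5. the fingertips press on the long strip at its raised end (x of the grasp point in the frame of long_start between 0.213 and 0.255 m and y of the grasp point in the frame of long_start between -0.03 and 0.03 m and contact force between the fingers and long_strip above 0.3 N), for 0.05 s.
6. the fingertips press on the short strip at its stuck end (x of the grasp point in the frame of short_start between 0.005 and 0.04 m and y of the grasp point in the frame of short_start between -0.03 and 0.03 m and contact force between the fingers and short_strip above 0.3 N), for 0.05 s.
7. the fingertips press on the short strip at the middle (x of the grasp point in the frame of short_start between 0.05 and 0.085 m and y of the grasp point in the frame of short_start between -0.03 and 0.03 m and contact force between the fingers and short_strip above 0.3 N), for 0.05 s.
8. the fingertips press on the short strip at its raised end (x of the grasp point in the frame of short_start between 0.095 and 0.134 m and y of the grasp point in the frame of short_start between -0.03 and 0.03 m and contact force between the fingers and short_strip above 0.3 N), for 0.05 s.
At the end, for the whole second after the job is handed in: Both strips lie flush: the long one within 0.006 rad and the short one within 0.011 rad of flat (raised ends less than about 1.7 mm high), at rest, after the fingertips have been pressed along the long and then the short strip from stuck end to raised end (value of joint long_strip below 0.006 rad and value of joint short_strip below 0.011 rad and velocity of joint each of long_strip, short_strip below 0.02 rad/s); the robot touches nothing.
It fails at once if a strip is pulled or prised up (value of joint any of long_strip, short_strip above 0.09 rad).
It fails at once if a strip is pressed harder than 30 N (contact force between the fingers and long_strip above 30 N or contact force between the fingers and short_strip above 30 N).
It fails at once if the painted picture is touched (contact force between anything else and picture above 0.5 N).
It fails at once if a bystander is moved more than 20 mm (distance of any of blue_can, orange_can, tape_roll, marker, spray_cap, brush, cap_tub, lid_palette from where it was at the start of the episode above 0.02 m).
It also fails if it takes over 69 s, if anything falls off the work surface, if the arm or the gripper's body presses on something with over 40 N, if the wrist force passes 120 N, or if a joint passes its speed limit or range.

## Working session

There is one attempt and no reset: what is moved stays moved. The work goes in short steps, each a Python script; the robot and the scene stay as the last script left them, time stands still between calls to the robot, and variables do not carry over. Pictures are saved under pics/ and viewed, and the job is handed in when it is done.

```bash
ls; mkdir -p pics
python3 - <<'E'
from rig import arm
import cv2,numpy as np
for n in ("scene","top","wrist"):
    c=arm.get_calibration(n); im=arm.snapshot(n)
    cv2.imwrite(f"pics/{n}0.png",im[:,:,::-1]); print(n,c["intrinsics"].tolist(),c["k1"],np.round(c["cam_to_world"],4).tolist())
print(arm.grip_depth,arm.current_t(),arm.current_force(),arm.current_tool_rot())
E
```

```text
pics
scene [[561.1350266037383, 0.0, 321.1421095606303], [0.0, 561.1350266037383, 224.37381203616133], [0.0, 0.0, 1.0]] -0.15430369404736136 [[-0.7706, 0.4501, -0.4513, 1.1898], [0.6372, 0.5272, -0.5622, 0.7505], [-0.0151, -0.7207, -0.6931, 0.9691], [0.0, 0.0, 0.0, 1.0]]
top [[502.54255284879054, 0.0, 321.1586253396805], [0.0, 502.54255284879054, 237.1670436944917], [0.0, 0.0, 1.0]] -0.03214759595874268 [[0.1761, -0.9633, 0.2026, 0.39], [-0.9844, -0.1732, 0.0321, -0.0245], [0.0042, -0.2051, -0.9787, 1.0803], [0.0, 0.0, 0.0, 1.0]]
wrist [[408.9049070295135, 0.0, 322.8207951497395], [0.0, 408.9049070295135, 238.14129580628307], [0.0, 0.0, 1.0]] -0.08024958527522372 [[0.4353, 0.8593, 0.2684, 0.1975], [0.9003, -0.4153, -0.1305, 0.5995], [-0.0007, 0.2985, -0.9544, 0.3848], [0.0, 0.0, 0.0, 1.0]]
0.0188 0.15 [-0.12842293  0.56742548 -0.32770523] [[-9.00098229e-01  4.35686782e-01 -4.54839099e-04]
 [ 4.35687012e-01  9.00097913e-01 -7.58649018e-04]
 [ 7.88663744e-05 -8.81026125e-04 -9.99999609e-01]]
```

View pics/top0.png

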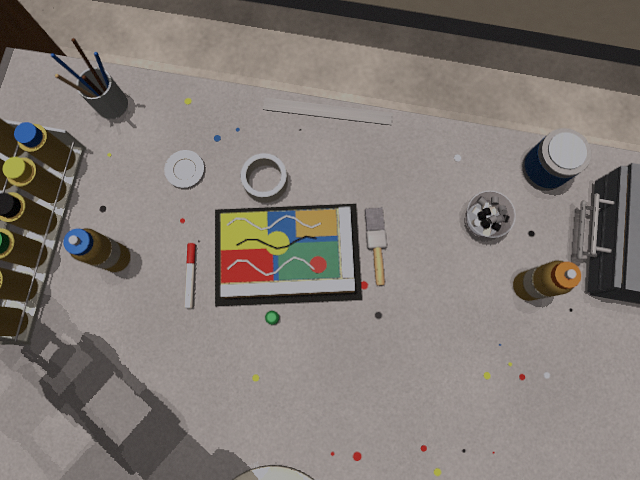

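View pics/scene0.png

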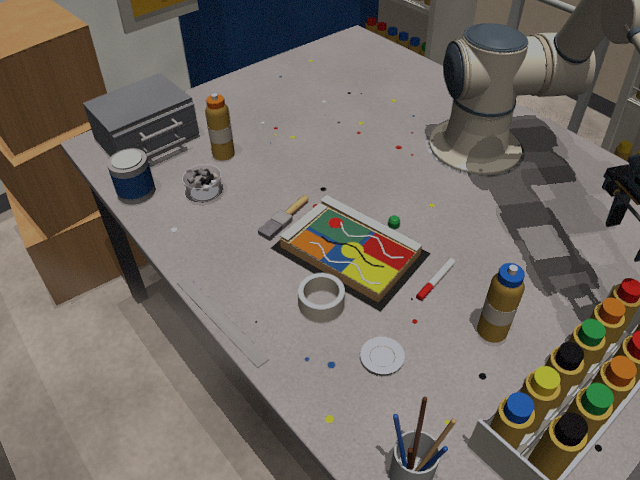

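View pics/wrist0.png

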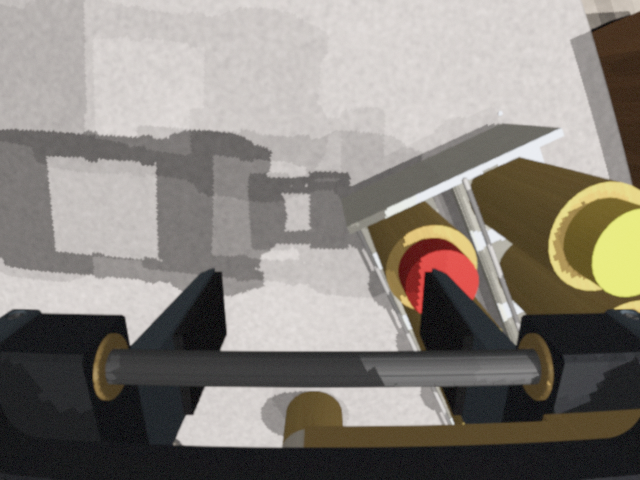

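The top view shows the panel at about (220–358, 208–300). The long strip is at the bottom (row ~287), the short strip on the right (col ~346), the green cap at (272,317) and the brush at (377,245). I'll zoom in next.

```bash
cat > h.py <<'E'
import numpy as np,cv2
from rig import arm
def ray(c,uv):
    K=c["intrinsics"];k=c["k1"]
    p=cv2.undistortPoints(np.array([[uv]],float),K,np.array([k,0,0,0,0.]),None,None)[0,0]
    T=c["cam_to_world"]; return T[:3,3],T[:3,:3]@np.array([p[0],p[1],1.])
def at(c,uv,z):
    o,d=ray(c,uv); return o+d*(z-o[2])/d[2]
def proj(c,P):
    T=np.linalg.inv(c["cam_to_world"]);q=(T[:3,:3]@np.atleast_2d(P).T).T+T[:3,3]
    s=q[:,:2]/q[:,2:];s=s*(1+c["k1"]*(s**2).sum(1,keepdims=True));K=c["intrinsics"]
    return s@K[:2,:2].T+K[:2,2]
E
python3 - <<'E'
import cv2
im=cv2.imread("pics/top0.png")[190:330,170:400]
cv2.imwrite("pics/topz.png",cv2.resize(im,None,fx=3.4,fy=3.4,interpolation=cv2.INTER_CUBIC))
im=cv2.imread("pics/scene0.png")[180:310,250:460]
cv2.imwrite("pics/scenez.png",cv2.resize(im,None,fx=3.8,fy=3.8,interpolation=cv2.INTER_CUBIC))
E
```

```text
(no output)
```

View pics/topz.png

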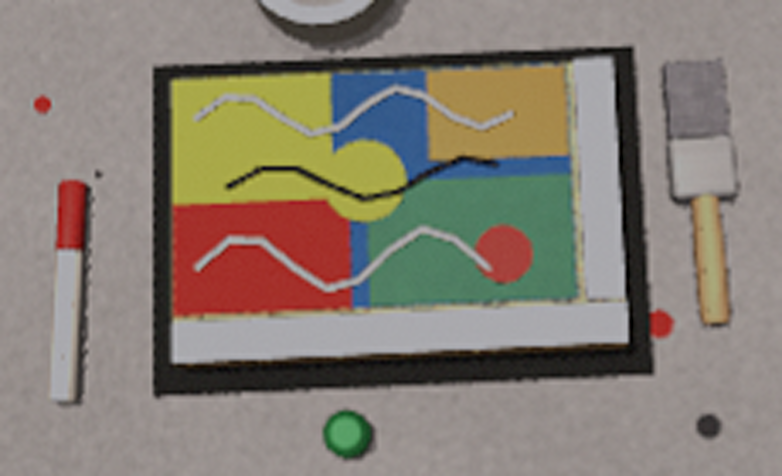

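View pics/scenez.png

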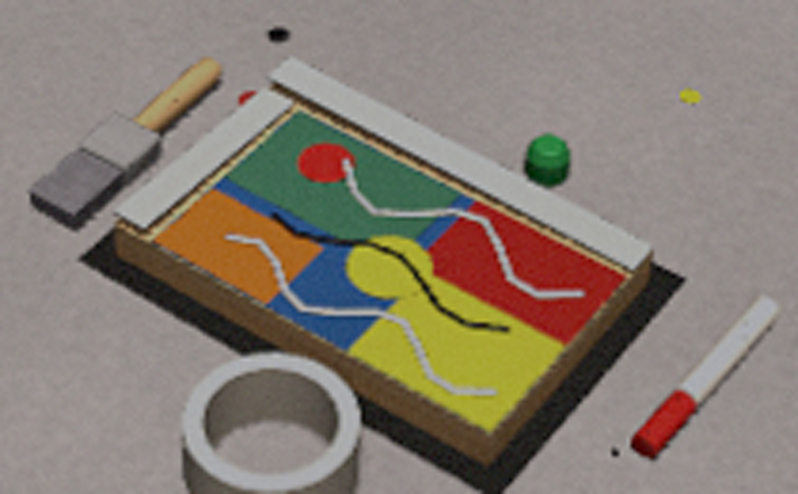

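Run:
```python
from h import *
c=arm.get_calibration("top"); s=arm.get_calibration("scene")
T=lambda u,v:(170+u/3.4,190+v/3.4)
S=lambda u,v:(250+u/3.8,180+v/3.8)
for n,p,z in (("Lout0",T(172,362),.0345),("Lin0",T(172,319),.0345),("Lout1",T(629,345),.0415),("Lin1",T(626,301),.0415),("Sfar-in",T(573,59),.041),("Sfar-out",T(612,57),.041),("Snear-out",T(625,298),.0345),("Snear-in",T(588,300),.0345),("cap",T(348,430),.026),("brushbot",T(715,322),.01)):
    print(n,at(c,p,z).round(4))
for n,p,z in (("Lout0",S(652,250),.0345),("Lin0",S(632,272),.0345),("Lout1",S(292,57),.0415),("Lin1",S(272,75),.0415),("Sfar-in",S(146,228),.041),("Sfar-out",S(117,213),.041)):
    print(n,at(s,p,z).round(4))
```

```text
Lout0 [0.4457 0.1932 0.0345]
Lin0 [0.4714 0.1988 0.0345]
Lout1 [ 0.5046 -0.0795  0.0415]
Lin1 [ 0.5308 -0.0733  0.0415]
Sfar-in [ 0.6759 -0.0156  0.041 ]
Sfar-out [ 0.6816 -0.0395  0.041 ]
Snear-out [ 0.5334 -0.0727  0.0345]
Snear-in [ 0.5282 -0.0505  0.0345]
cap [0.4247 0.0802 0.026 ]
brushbot [ 0.5318 -0.132   0.01  ]
Lout0 [0.4499 0.1985 0.0345]
Lin0 [0.4726 0.2032 0.0345]
Lout1 [ 0.5066 -0.075   0.0415]
Lin1 [ 0.5283 -0.0697  0.0415]
Sfar-in [ 0.6766 -0.0114  0.041 ]
Sfar-out [ 0.6824 -0.0333  0.041 ]
```

```bash
cat >> h.py <<'E'
import math
def R(yaw): # tool x at yaw, z down
    x=np.array([math.cos(yaw),math.sin(yaw),0]);z=np.array([0,0,-1.]);return np.column_stack([x,np.cross(z,x),z])
E
python3 - <<'E'
from h import *
a=math.atan2(-.2725,.059)
for yaw in (a,a+math.pi):
    for p in ([.547,.154,.3],[.459,.196,.05],[.518,-.0765,.05],[.68,-.03,.05]):
        q=arm.solve_ik(p,R(yaw)); print(yaw,p,None if q is None else np.round(q,1))
c=arm.get_calibration("top")
print(at(c,(115,255),.0), at(c,(75,240),.198))
arm.move_l([.272,.563,.32])
arm.move_to([.547,.154,.3],R(a))
arm.grip(0.0)
c=arm.get_calibration("wrist");im=arm.snapshot("wrist");cv2.imwrite("pics/w1.png",im[:,:,::-1])
np.savez("w1.npz",**c)
print(arm.current_width(),arm.current_force(),arm.current_t(),c["cam_to_world"].round(4).tolist())
E
```

```text
-1.3575737382729434 [0.547, 0.154, 0.3] None
-1.3575737382729434 [0.459, 0.196, 0.05] [  16.3   32.   104.5   -0.    43.5 -176. ]
-1.3575737382729434 [0.518, -0.0765, 0.05] [-14.9  33.3 101.   -0.   45.7 152.8]
-1.3575737382729434 [0.68, -0.03, 0.05] [ -7.5  42.5  77.3  -0.   60.1 160.2]
1.7840189153168498 [0.547, 0.154, 0.3] [ 9.7 19.5 77.9 -0.  82.6 -2.5]
1.7840189153168498 [0.459, 0.196, 0.05] [ 16.3  32.  104.5  -0.   43.5   4. ]
1.7840189153168498 [0.518, -0.0765, 0.05] [-14.9  33.3 101.   -0.   45.7 -27.2]
1.7840189153168498 [0.68, -0.03, 0.05] [ -7.5  42.5  77.3  -0.   60.1 -19.8]
[0.49458658 0.44790506 0.        ] [0.48905309 0.44008316 0.198     ]Traceback (most recent call last):
  File "<stdin>", line 9, in <module>
rig.Unreachable: the arm cannot take that pose within its joint ranges
```

Run:
```python
from h import *
a=1.784
arm.move_to([.581,-.002,.3],R(a))
arm.grip(0.0)
c=arm.get_calibration("wrist");im=arm.snapshot("wrist");cv2.imwrite("pics/w1.png",im[:,:,::-1])
np.savez("w1.npz",**c)
print(arm.current_width(),arm.current_force(),arm.current_t(),c["cam_to_world"].round(4).tolist())
```

```text
0.0002873364267771508 [-0.51757952 -0.35563545 -0.65832349] 4.725 [[0.9773, 0.2022, 0.0639, 0.5647], [0.212, -0.9329, -0.2911, 0.0811], [0.0008, 0.2981, -0.9545, 0.4714], [0.0, 0.0, 0.0, 1.0]]
```

View pics/w1.png

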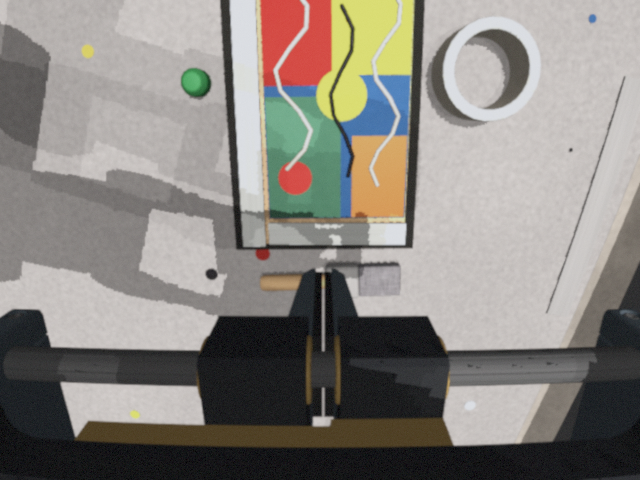

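The long strip is on the left (cols 232–265) and runs off the top edge. The short strip is at row ~232. I'll shift the camera along +y to see the whole panel.

Run:
```python
from h import *
a=1.784
arm.move_l([.581-.212*.1,-.002+.977*.1,.3],R(a),feed=.2)
c=arm.get_calibration("wrist");im=arm.snapshot("wrist");cv2.imwrite("pics/w2.png",im[:,:,::-1])
np.savez("w2.npz",**c)
print(arm.current_force(),arm.current_t())
z=cv2.resize(im[30:300,180:440,::-1],None,fx=2.2,fy=2.2,interpolation=cv2.INTER_CUBIC);cv2.imwrite("pics/w2z.png",z)
```

```text
[ 0.84403979 -0.0414537  -0.37969209] 5.425
```

View pics/w2z.png

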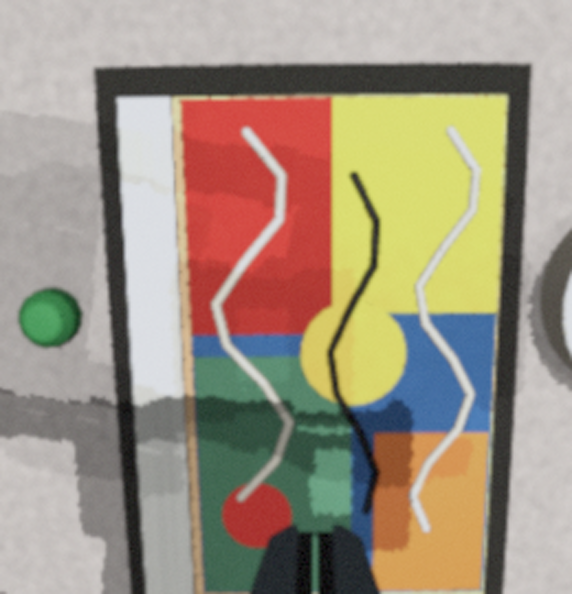

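The stuck end of the long strip spans from (116,97) to (173,97) in this zoom. Now I'll zoom w1 for the corner.

Run:
```python
import cv2
im=cv2.imread("pics/w1.png")
cv2.imwrite("pics/w1z.png",cv2.resize(im[150:270,220:430],None,fx=3.8,fy=3.8,interpolation=cv2.INTER_CUBIC))
from h import *
c=dict(np.load("w2.npz"));
for n,(u,v) in (("out",(116,97)),("in",(173,97)),("panelFarR",(508,94))): print(n,at(c,(180+u/2.2,30+v/2.2),.0345 if n!="panelFarR" else .03).round(4))
```

```text
out [0.4472 0.1953 0.0345]
in [0.473  0.2005 0.0345]
panelFarR [0.6236 0.2353 0.03  ]
```

View pics/w1z.png

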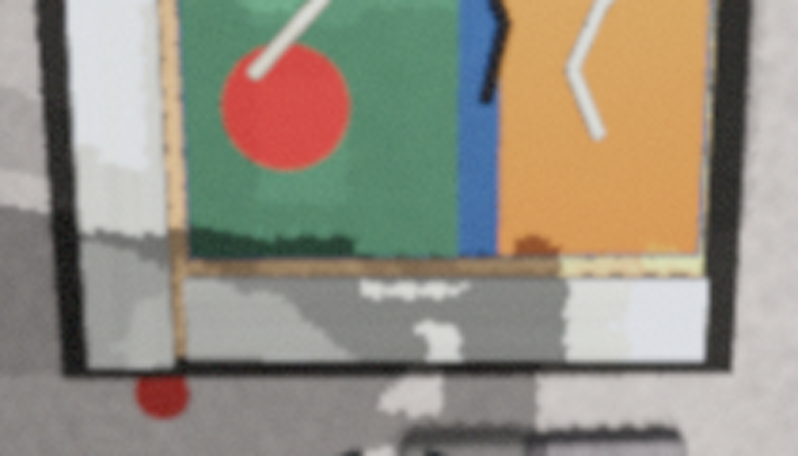

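Run:
```python
from h import *
c=dict(np.load("w1.npz"))
for n,(u,v),z in (("Lout1",(87,370),.0415),("Lin1",(174,368),.0415),("Snear-out",(186,362),.0345),("Snear-in",(187,278),.0345),("Sfar-in",(709,278),.041),("Sfar-out",(706,360),.041)): print(n,at(c,(220+u/3.8,150+v/3.8),z).round(4))
```

```text
Lout1 [ 0.5089 -0.0794  0.0415]
Lin1 [ 0.5337 -0.0733  0.0415]
Snear-out [ 0.5364 -0.0732  0.0345]
Snear-in [ 0.5322 -0.0477  0.0345]
Sfar-in [ 0.6794 -0.014   0.041 ]
Sfar-out [ 0.6853 -0.0381  0.041 ]
```

```bash
cat >> h.py <<'E'
LS=np.array([.460,.197]);LE=np.array([.520,-.076]);LU=(LE-LS)/np.linalg.norm(LE-LS)
SS=np.array([.533,-.061]);SE=np.array([.681,-.0265]);SU=(SE-SS)/np.linalg.norm(SE-SS)
A=1.784
def F(n=5):
    s=[]
    for i in range(n):
        s.append(arm.current_force()); arm.sleep(.01)
    return np.mean(s,0)
def descend(p,z0,zmin,tare,thr=3.,step=.0005,fast=None):
    z=z0
    while z>zmin:
        z-=step; arm.move_l([*p,z],R(A),feed=.02)
        f=F(3)-tare
        if f[2]>thr: break
    return z,f
E
python3 - <<'E'
from h import *
p=LS+.025*LU
arm.move_to([*p,.08],R(A)); arm.move_l([*p,.042],feed=.06); arm.sleep(.2)
t=F(20); np.save("tare.npy",t); print(t,arm.current_t(),arm.current_ee_pos())
z,f=descend(p,.042,.030,t,thr=2.5)
print(z,f,arm.current_ee_pos(),arm.current_t())
E
```

```text
[-0.22366425 -0.10168252 -0.02330905] 7.5667 [0.46547263 0.17259979 0.0421634 ]
0.0355 [-1.76210522e-03 -3.62067596e-02  3.11034315e+00] [0.46535273 0.1725373  0.03554495] 11.1417
```

```bash
cat >> h.py <<'E'
def slide(P0,U,s,s1,z,tare,target=5.,ds=.006,zmin=.032,gain=.00008,feed=.03):
    k=0
    while s<s1-1e-6:
        s=min(s+ds,s1); p=P0+s*U
        arm.move_l([*p,z],R(A),feed=feed)
        f=F(3)-tare; e=arm.current_ee_pos()
        print("s%.3f zc%.4f z%.4f f"%(s,z,e[2]),f.round(1),"t%.1f"%arm.current_t())
        if f[2]>18: print("HIGH"); break
        z=max(zmin,z+float(np.clip(gain*(f[2]-target),-.0012,.0008)))
    return s,z
E
python3 - <<'E'
from h import *
t=np.load("tare.npy")
print(slide(LS,LU,.025,.085,.0355,t))
E
```

```text
s0.031 zc0.0355 z0.0355 f [ 1.  -2.8  3.9] t11.5
s0.037 zc0.0354 z0.0354 f [ 0.9 -2.   3.2] t11.9
s0.043 zc0.0353 z0.0352 f [ 1.  -1.7  2.3] t12.3
s0.049 zc0.0351 z0.0350 f [ 0.6 -1.5  1.8] t12.6
s0.055 zc0.0348 z0.0348 f [ 0.4 -1.5  2. ] t13.0
s0.061 zc0.0346 z0.0347 f [-0.1  0.3  6.4] t13.4
s0.067 zc0.0347 z0.0347 f [ 0.2 -4.3  5.6] t13.8
s0.073 zc0.0347 z0.0347 f [ 0.8 -3.8  4.9] t14.1
s0.079 zc0.0347 z0.0347 f [ 0.5 -2.5  5.5] t14.5
s0.085 zc0.0347 z0.0347 f [ 1.1 -3.4  4.3] t14.9
(0.085, 0.034693422343243095)
```

Run:
```python
from h import *
t=np.load("tare.npy")
s,z=slide(LS,LU,.085,.243,.0347,t,target=5.5,ds=.010,feed=.04)
print(s,z); f=F(10)-t; print(f)
```

```text
s0.095 zc0.0347 z0.0347 f [ 0.5 -3.4  4.8] t15.3
s0.105 zc0.0346 z0.0347 f [ 0.2 -3.6  5.9] t15.7
s0.115 zc0.0347 z0.0347 f [-0.4 -4.   5.5] t16.2
s0.125 zc0.0347 z0.0347 f [ 0.3 -3.5  5.2] t16.6
s0.135 zc0.0347 z0.0347 f [ 0.  -3.7  5.1] t17.0
s0.145 zc0.0346 z0.0347 f [ 0.1 -3.5  5.7] t17.4
s0.155 zc0.0346 z0.0347 f [-0.1 -3.5  5.6] t17.9
s0.165 zc0.0346 z0.0347 f [ 0.1 -3.3  5.6] t18.3
s0.175 zc0.0347 z0.0347 f [-0.2 -3.4  4.9] t18.7
s0.185 zc0.0346 z0.0347 f [ 0.2 -3.5  6.1] t19.1
s0.195 zc0.0347 z0.0347 f [-0.4 -3.1  4. ] t19.6
s0.205 zc0.0345 z0.0346 f [-0.7 -2.2  6.9] t20.0
s0.215 zc0.0347 z0.0346 f [-0.7 -2.8  4.3] t20.4
s0.225 zc0.0346 z0.0346 f [-1.1 -2.9  5.7] t20.8
s0.235 zc0.0346 z0.0346 f [-0.7 -2.8  5.3] t21.3
s0.243 zc0.0345 z0.0346 f [-0.6 -3.1  6.5] t21.6
0.243 0.03462746532949064
[-0.58481212 -3.00271925  5.60858339]
```

Run:
```python
from h import *
p=LS+.243*LU; arm.move_l([*p,.06],feed=.08)
p=SS+.024*SU
arm.move_l([*p,.06],R(A),feed=.1); arm.move_l([*p,.040],feed=.05); arm.sleep(.2)
t=F(20); np.save("tare2.npy",t); print(t)
z,f=descend(p,.040,.032,t,thr=2.5)
print(z,f,arm.current_ee_pos(),arm.current_t())
if f[2]>1: print(slide(SS,SU,.024,.120,z,t,target=5.5,ds=.006))
print(F(10)-t)
```

```text
[ 0.03248697 -0.27055017  0.03063905]
0.0355 [-0.75487539  0.83363521  4.87854278] [ 0.55649562 -0.05559031  0.03568691] 26.2
s0.030 zc0.0355 z0.0356 f [-1.1  1.1  4.2] t26.6
s0.036 zc0.0354 z0.0354 f [0.5 1.2 2.7] t26.9
s0.042 zc0.0352 z0.0352 f [0.9 0.6 1.5] t27.3
s0.048 zc0.0349 z0.0348 f [0.7 0.3 1.1] t27.7
s0.054 zc0.0345 z0.0347 f [-6.5 -0.2 10.2] t28.1
s0.060 zc0.0349 z0.0348 f [0.8 0.4 1.2] t28.4
s0.066 zc0.0345 z0.0346 f [-4.2  0.1  7.8] t28.8
s0.072 zc0.0347 z0.0348 f [1.5 0.6 2.2] t29.2
s0.078 zc0.0345 z0.0346 f [-5.2 -0.2  9.9] t29.6
s0.084 zc0.0348 z0.0348 f [1.  0.3 1. ] t29.9
s0.090 zc0.0344 z0.0346 f [-5.1  0.4  8.8] t30.3
s0.096 zc0.0347 z0.0347 f [1.2 1.3 1.6] t30.7
s0.102 zc0.0344 z0.0345 f [-5.  -0.1  9.6] t31.1
s0.108 zc0.0347 z0.0348 f [1.  0.9 2.7] t31.4
s0.114 zc0.0345 z0.0346 f [-2.8  0.6  7.3] t31.8
s0.120 zc0.0347 z0.0347 f [-0.2  1.   4.1] t32.2
(0.12, 0.034541430859391715)
[-0.18704374  0.9117872   4.02040286]
```

Run:
```python
from h import *
t=np.load("tare2.npy"); p=SS+.120*SU
arm.move_l([*p,.0344],R(A),feed=.02); print(F(5)-t, arm.current_ee_pos())
arm.move_l([*p,.08],feed=.08)
arm.move_l([.581,-.002,.3],R(A),feed=.2); arm.sleep(.3)
im=arm.snapshot("wrist");cv2.imwrite("pics/w3.png",im[:,:,::-1])
cv2.imwrite("pics/w3z.png",cv2.resize(im[150:270,220:430,::-1],None,fx=3.8,fy=3.8,interpolation=cv2.INTER_CUBIC))
im=arm.snapshot("scene");cv2.imwrite("pics/s3.png",im[:,:,::-1])
cv2.imwrite("pics/s3z.png",cv2.resize(im[180:310,250:460,::-1],None,fx=3.8,fy=3.8,interpolation=cv2.INTER_CUBIC))
print(arm.current_t(),F()-t)
```

```text
[-1.41355851  0.90287717  7.22888627] [ 0.6498572  -0.03375649  0.03456255]
35.0083 [0.0371693  0.17904981 0.36270299]
```

View pics/s3z.png

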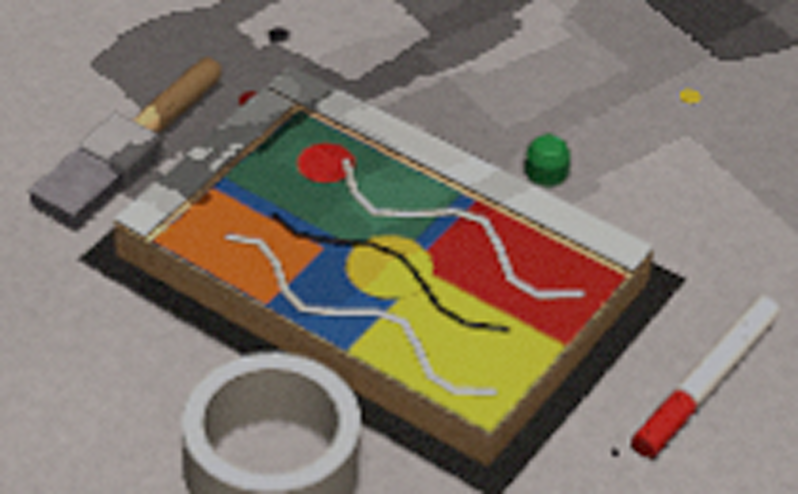

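View pics/w3.png

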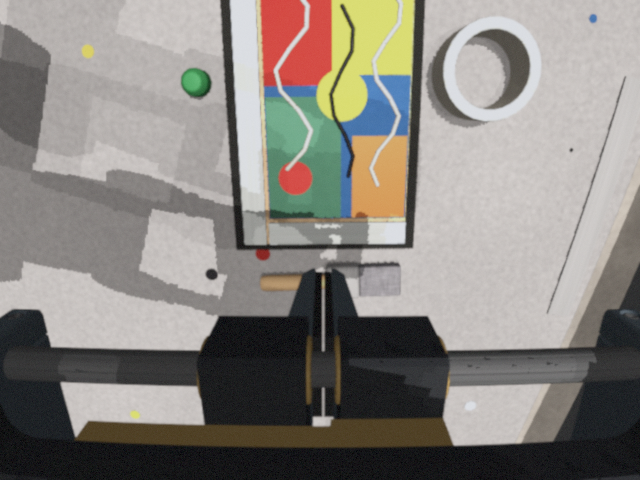

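Both strips now look flush: the gaps at the corner (~(272,75) in the scene zoom) and at the short strip's far end (~(130,225)) have closed. The cap, marker, brush and tape are where they were, and the arm is clear.

Run:
```python
from h import *
arm.sign_off(); print(arm.current_t())
```

```text
the job is handed in; nothing more can be done
the job is handed in; nothing more can be done
```

I ran the closed fingertips along the long strip from its stuck end to the corner. I then lifted, set down on the short strip and ran along it to its far end. The job was handed in at about 35 s, inside the 69 s limit; the hand-in reports no verdict.

- **Pressing force:** it read about 2–7 N on the long strip and 1–10 N on the short strip, against the 30 N limit. On the short strip it swung between about 1 and 10 N from step to step, but every reading stayed above the 0.3 N needed.
- **Flush check:** the fingertips ended at a height of 34.6 mm on both strips, against 34.5 mm for flush. In the last pictures the gaps at both raised ends have closed.
- **Surroundings:** the last pictures show no marks on the painting, and the cap, marker, brush and tape roll stand where they were. I did not re-check the spray cans, tub or palette lid, but the arm stayed clear of them.
- **Disagreements:** the scene camera's positions differed from the top and wrist cameras' by about 5 mm in y. I used rounded values close to the top and wrist cameras' for the strips. One early move to a viewing pose was refused as out of reach, so I used another pose; nothing was disturbed.

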